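# Clamp a trailer plate in the drilling jig

## Task

Get the steel plate in the drilling jig ready for drilling: push it along its guide rails until it is fully home against the end stop, then push the clamp's lever over past its dead point so that it snaps shut and the rubber foot holds the plate down. Push only, with the fingers: do not pick the plate up, and leave everything else on the bench and on the jig where it is.

Things in the scene. Friction and masses are not known exactly. Their poses are not given: they have to be found in the camera images.
- jig: Drilling jig bolted to the bench. Dark steel base, 12 mm thick, spanning x -115 to +125 mm, y -65 to +125 mm. Origin on the bench, on the slide-way's centre line; x runs along the slide-way to the end stop, y to the clamp's side, z up. Two guide rails, 8 mm high above the base and 12 mm wide, inner faces at y = +-27 mm, run from x = -12 to +95 mm. The clamp stands at x = +60 mm on the +y side.
- stop_face (a point): Point on the face of the end stop (block 22 mm high above the base), on the slide-way's centre line: x = +95 mm in the jig, 18 mm above the bench (half the plate's thickness above the base). Axes as the jig's.
- plate: The flat steel plate to be clamped, 120 (x) x 50 (y) x 12 (z) mm, 0.4 to 0.6 kg, two dark holes. It lies on the jig's base between the rails (2 mm play each side), x towards the stop, 25 to 50 mm short of it, its rear end standing out of the rails. Origin at the centre of its underside. Sliding it takes 4 to 10 N, more to start it. Home, its rear end is at x = -25 mm in the jig.
- plate_rear (a point): Middle of the plate's rear end face (the -x end, away from the stop), at half its thickness.
- lever (a joint): Angle of the clamp's over-centre lever, rad. 0: open, handle leaning 35 degrees outwards (to the jig's +y), foot raised, held by a spring. Dead point near 0.61, handle about upright. Beyond it the spring snaps the lever by itself to about 1.32: handle leaning 40 degrees inwards, arm level, foot pressing on the plate (1.40 with nothing under the foot).
- lever_hinge (a point): The lever's hinge axis, along the jig's x: in the jig's frame at x = 60, y = 75, z = 54 mm (cheeks reach 62 mm high). The handle swings over the top from the jig's +y to its -y; pushing its grip towards -y takes at most about 15 N.
- lever_grip (a point): Centre of the black grip on the handle, 86 mm from the hinge axis. The grip is a flat bar, 62 mm long along the handle (55 to 117 mm from the hinge), 30 mm wide along the jig's x, 16 mm thick. Open, this point is 49 mm outwards of the hinge and 70 mm above it; the handle's end is about 153 mm above the bench, 175 mm when upright.
- foot: Clamp foot: sprung steel spindle (5 mm travel) with a rubber disc of 20 mm diameter at the end of the clamp arm. The body's origin lies on the lever's hinge axis; the disc is 72 mm out along the arm and its face 30 mm below the arm's centre line, over the slide-way when shut. Open, it is raised to 120 mm above the bench, clear of the plate.
- spare_plate: A second, identical plate (120 x 50 x 12 mm) lying on the bench on the other side of the jig; leave it. Origin at the centre of its underside.
- spanner: Spanner lying on the bench on the clamp's side; leave it.
- screwdriver: Screwdriver lying on the bench; leave it.
- spray_can: Spray can, 62 mm diameter, 170 mm high, standing past the end stop; leave it. Origin at the centre of its underside.
- mug: White mug, 80 mm diameter, 90 mm high, handle to its +y; leave it. Origin at the centre of its underside.
- bearing: Steel bearing ring lying flat, 52 mm diameter, 16 mm high; leave it. Origin at the centre of its underside.
- wheel_nut: Steel wheel nut, 24 mm diameter, 24 mm high, standing on the jig's base near its rear corner on the clamp's side; leave it. Origin at the centre of its underside.
Not all that is in view belongs to the job. What is shaped like the plate but orange is not meant.

How it is judged:
On the way, in this order (a step that is already met when the one before it is completed fails the run):
1. the plate is home against the end stop (within 3 mm), the lever still open (x of plate_rear in the frame of stop_face above -0.123 m and y of plate_rear in the frame of stop_face between -0.006 and 0.006 m and angle between the x axis of plate and the x axis of jig, either way round below 0.08 rad and angle between plate's own z axis and vertical below 0.05 rad and value of joint lever below 0.4 rad), for 0.2 s.
2. the lever has snapped over into lock, the foot pressing on the plate (value of joint lever between 1.25 and 1.38 rad and contact force between foot and plate above 3 N), for 0.2 s.
At the end, for the whole second after the job is handed in: The plate lies flat between the rails, within 3 mm of the end stop, at rest; the lever stands between 1.25 and 1.38 rad with the foot pressing on the plate with more than 3 N (all of step 2 and x of plate_rear in the frame of stop_face above -0.123 m and y of plate_rear in the frame of stop_face between -0.006 and 0.006 m and angle between the x axis of plate and the x axis of jig, either way round below 0.08 rad and angle between plate's own z axis and vertical below 0.05 rad and linear speed of plate below 0.01 m/s and height (world z) of plate below 0.016 m); the robot touches nothing.
It fails at once if the plate is picked up (raised by more than 8 mm, or tipped by more than 15 degrees) (height (world z) of plate above 0.02 m or angle between plate's own z axis and vertical above 0.26 rad).
It fails at once if something else on the bench or jig (spare plate, spanner, screwdriver, can, mug, bearing, nut) is moved by more than 25 mm (distance of any of spare_plate, spanner, screwdriver, spray_can, mug, bearing, wheel_nut from where it was at the start of the episode above 0.025 m).
It also fails if it takes over 54 s, if anything falls off the work surface, if the arm or the gripper's body presses on something with over 40 N, if the wrist force passes 120 N, or if a joint passes its speed limit or range.

## Robot

A 6-joint arm with a two-finger parallel gripper is mounted at the origin on the work surface. World frame = base frame: x ahead of the robot, y to its left, z up, the work surface at z = 0. Lengths are in m, angles in rad, forces in N, time in s.
With the tool pointing down it reaches from about 0.325 to 0.925 m from the base axis. Payload 3.1 kg.
Tool frame: the origin (TCP) lies between the finger pads; the fingertips stand 22 mm ahead of it and the grasp point (between the pads) lies 3 mm ahead of it (r.nose_length is the z of the fingertips in the tool frame, in m); z points along the fingers, y is the line along which they close (so a half turn about z gives the same grasp; the last joint's range is limited). The gripper opens to 85 mm and grips with 20 to 120 N. Pads are 22 mm wide; open, the fingers measure 114 mm over their backs; the gripper's body (76 mm by 85 mm) begins 54 mm behind the grasp point. The pads swing forward as they close: fully open they stand 13 mm farther back than shut.
Start: joints at [-1.283, 0.217, 1.613, -0, 1.311, -0.112], TCP at [0.243, -0.576, 0.253] pointing down, gripper open.
Joint ranges: [-2.75, 2.75], [-0.78, 2.1], [0.31, 2.55], [-1.13, 4.27], [0.13, 2.63], [-2.58, 2.58]. Speed limits (rad/s): [2.79, 2.79, 3.14, 3.14, 3.14, 3.14].

## Interface

Orientations are given as a unit quaternion [w, x, y, z].
In Python, from cell import r, viewer gives the robot as it stands.
- The arm moves only by the tool jog_arm, never from a script. Its argument "motion" is a list that holds one entry, the list of rows, each a list of 7 numbers: the shift along the tool's x, y, z in units of 40 mm (1.0 is 40 mm), then the turn, a rotation vector about the tool's x, y, z in units of pi rad (1.0 is pi rad), then the closure, from -1 (fully open) to 1 (shut). In form: [[[dx, dy, dz, rx, ry, rz, claw], ...]]. A call has exactly 5 rows; each row shifts and turns the commanded pose from where the row before left it, along the tool's axes as they then stand; what a row does not reach is not made up. A row lasts 1/10 s, in which the tool goes at most 50 mm and 8.59 degrees, less where a joint would pass 70% of its speed; a pose out of reach is approached as far as the arm can. A call with a number of a shift or a turn outside -1 to 1 is refused whole. A call with a gripper value outside its range is refused whole. The fingers move at their own pace and stop on an object; "force" is the grip in N (left out, the last holds). Time passes only in rows, so rows that do not move let the fingers close, or fill a call up. It gives the time, the measured TCP pose, the force, the opening and the grip force at its end, in the units of the state.
- r.read_state(): the state, without advancing time (a new reading comes with each control period).
- viewer.grab_frame(name): name is "side" or "top" or "wrist"; returns a dict with "image" (384x512x3 uint8, blue, green, red), "fov_y" (degrees; the focal length in pixels is half the picture's height over the tangent of half this angle, whatever the lens; pixels are square), "cx", "cy" (the principal point, pixels), "R" (3x3) and "t" (3): a world point X has camera coordinates R X + t; the wrist camera has in their place "mount" (4x4, takes a point from camera to tool coordinates, whose origin is the TCP and whose axes are the flange's). Camera axes: x right, y down, z forward; pixel columns grow to the right and rows downward; lengths in m; the calibration is good to about 2 mm. A picture is of the moment at which its call begins: read the wrist's pose just before it. There is no depth.
- r.close_job(): hands the job in; it is judged then, once.
The state is a dict: "t": time; "joint_positions": joint angles; "joint_velocities": joint speeds; "effort": joint torques, N m; "eef_pos": TCP position; "tcp_rot": TCP orientation; "contact_force": force on the tool from outside, world axes, zero at the start; "moment": the same for the moment, N m; "gripper_width": opening from 0.0 (shut) to 1.0 (fully open); "finger_force": force on a finger pad.
Only numpy, scipy, OpenCV 4.12 (cv2) and the standard library are available. Lean on these libraries where they do the work, as an engineer would, in place of code of your own. Each camera call takes 0.05 s, during which the arm holds its last target. There are 200 camera calls.

## Working session

There is one attempt and no reset: what is moved stays moved. The work goes in short steps, Python scripts to look and compute and a tool call to move; the robot and the scene stay as the last step left them, time stands still between calls to the robot, and variables do not carry over. Pictures are saved under pics/ and viewed, at most 10 in all, crops included, and the job is handed in when it is done.

Besides the shell and the picture viewer there is one more tool, called after "Emit:" as name(argument=value, ...), one argument or row to a line, values as JSON. jog_arm: Moves the arm, as the interface text tells. Its arguments: {"type":"object","properties":{"motion":{"type":"array","items":{"type":"array","items":{"type":"array","items":{"type":"number"}}}},"force":{"type":"number"}},"required":["motion"]}

```bash
mkdir -p pics; ls
cat > h.py <<'E'
import numpy as np,cv2,pickle,sys
from cell import r,viewer
def grab(n,f):
    s=r.read_state(); d=viewer.grab_frame(n); d['state']=s
    cv2.imwrite(f'pics/{f}.png',d['image']); pickle.dump(d,open(f'{f}.pkl','wb')); return d
E
python3 - <<'E'
from h import *
for n in('top','side'):
    d=grab(n,n+'0'); print(n,d['fov_y'],d['cx'],d['cy'],d['R'],d['t'],[k for k in d])
    cv2.imwrite(f'pics/{n}0b.png',cv2.resize(d['image'],(800,600),interpolation=cv2.INTER_CUBIC))
s=r.read_state();print(s)
E
```

```text
pics
top 44.638534579561465 250.72833173553747 186.92988256932713 [[-0.02707666 -0.99963004 -0.00257484]
 [-0.98814408  0.02715477 -0.15110886]
 [ 0.15112287 -0.00154721 -0.98851378]] [0.05324783 0.52469644 1.37857367] ['image', 'fov_y', 'cx', 'cy', 'R', 't', 'state']
side 49.416890411427815 251.95841464248247 193.68565966869244 [[-0.90376389 -0.42725415  0.02578226]
 [-0.24312578  0.46283985 -0.8524489 ]
 [ 0.35227927 -0.77668087 -0.52217444]] [0.47481692 0.20239607 0.83513408] ['image', 'fov_y', 'cx', 'cy', 'R', 't', 'state']
{'t': 0.1, 'joint_positions': array([-1.28317675e+00,  2.17682225e-01,  1.61482569e+00, -6.16713931e-06,
        1.31130892e+00, -1.12184618e-01]), 'joint_velocities': array([-1.13106652e-03, -2.08225308e-03, -4.50701524e-03, -1.33863363e-03,
        2.55778370e-05,  6.84275682e-04]), 'effort': array([-8.34168095e-04, -3.98074543e+01, -3.04967844e+01, -1.92111679e-04,
        4.24211175e-03,  7.99697695e-07]), 'eef_pos': array([ 0.2430984 , -0.57501259,  0.25206946]), 'tcp_rot': array([-1.10755661e-03,  9.80085259e-01,  1.98574036e-01, -1.00392973e-04]), 'contact_force': array([ 0.64492442, -0.14663661, -0.41670437]), 'moment': array([-0.01317484, -0.04766955,  0.00415799]), 'finger_force': 0.0, 'gripper_width': 0.9988655231997102}
```

View pics/top0b.png

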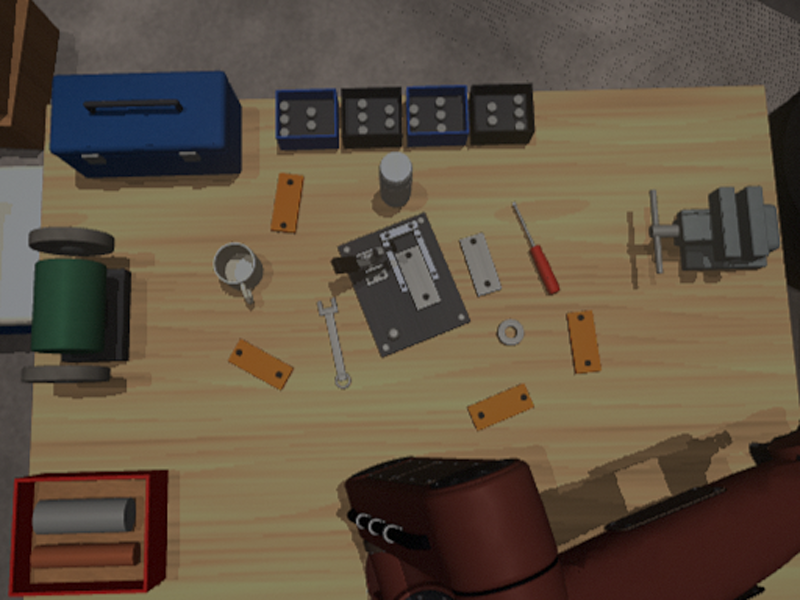

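View pics/side0b.png

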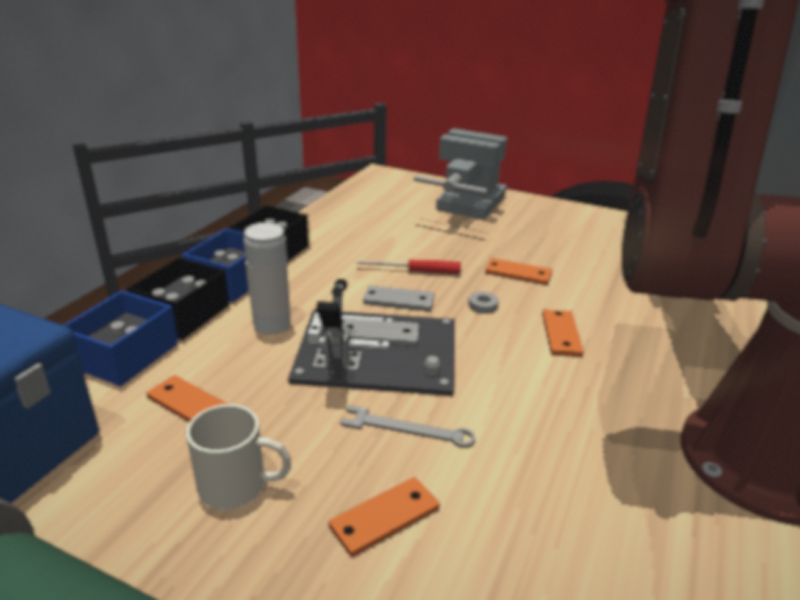

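The top view shows the jig with its base corners near (340,245), (425,213), (469,320) and (383,356) at 800 px scale. The plate's rear end is near (425,305), the lever is at (345,265), and the spanner and mug are on the clamp side. The side view confirms the layout. I'll zoom in to get better corners.

Run:
```python
from h import *
im=cv2.imread('pics/top0.png')[130:235,205:310]
cv2.imwrite('pics/c.png',cv2.resize(im,None,fx=5.7,fy=5.7,interpolation=cv2.INTER_CUBIC))
```

```text
(no output)
```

View pics/c.png

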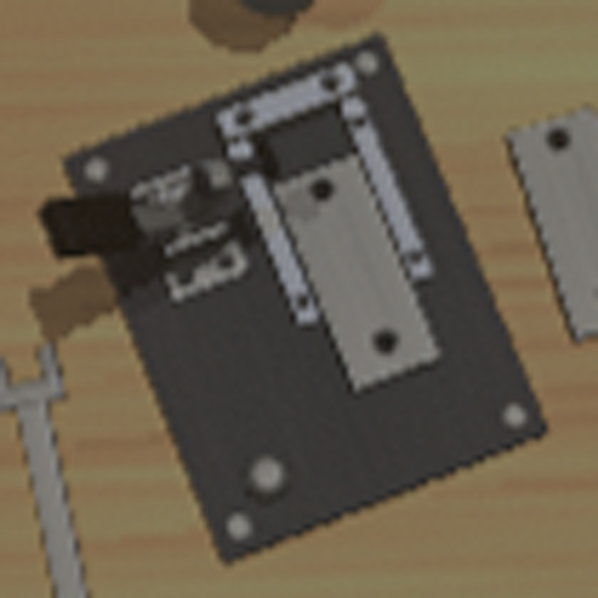

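```bash
cat >> h.py <<'E'
from scipy.spatial.transform import Rotation as Ro
from scipy.optimize import least_squares
def proj(d,X):
    f=d['image'].shape[0]/2/np.tan(np.radians(d['fov_y']/2)); c=np.asarray(X)@d['R'].T+d['t']
    return c[:,:2]/c[:,2:]*f+[d['cx'],d['cy']]
def ray(d,p,z):
    f=d['image'].shape[0]/2/np.tan(np.radians(d['fov_y']/2))
    v=d['R'].T@np.r_[(np.array(p)-[d['cx'],d['cy']])/f,1]; o=-d['R'].T@d['t']
    return o+v*(z-o[2])/v[2]
def jigw(q,P):
    P=np.atleast_2d(P); c,s=np.cos(q[2]),np.sin(q[2]); return np.c_[q[0]+c*P[:,0]-s*P[:,1],q[1]+s*P[:,0]+c*P[:,1],P[:,2]]
def wjig(q,P):
    P=np.atleast_2d(P)-[q[0],q[1],0]; c,s=np.cos(q[2]),np.sin(q[2]); return np.c_[c*P[:,0]+s*P[:,1],-s*P[:,0]+c*P[:,1],P[:,2]]
E
python3 - <<'E'
from h import *
d=pickle.load(open('top0.pkl','rb'))
cv=lambda L:(np.array(L)+.5)/5.7-.5+[205,130]
px=cv([[65,158],[381,35],[548,433],[222,564]])
P=np.array([[.125,.125,.012],[.125,-.065,.012],[-.115,-.065,.012],[-.115,.125,.012]])
s=least_squares(lambda q:(proj(d,jigw(q,P))-px).ravel(),[.7,0,.4]);q=s.x
print(q,s.fun); np.save('q.npy',q)
for p in cv([[357,391],[440,355],[275,185],[352,155]]): print('plate',wjig(q,ray(d,p,.024)))
for n,p,z in(('can',(397,165),.17),('mug',(235,262),.09),('spanner',(325,303),.005),('nut',(393,333),.036)):print(n,wjig(q,ray(d,np.array(p)/1.5625,z)))
e=r.read_state(); print('tcp in jig',wjig(q,e['eef_pos'])); w=e['tcp_rot']
M=Ro.from_quat(w[[1,2,3,0]]).as_matrix(); print('tool x yaw',np.arctan2(M[1,0],M[0,0]),M[:,2],r.nose_length)
E
```

```text
[ 0.55282866 -0.01355869  0.35092647] [-0.63164688 -0.12154699  0.30206827 -0.39222044  0.31840156  0.2936298
  0.0073602   0.18146107]
plate [[-0.05587111  0.02366661  0.024     ]]
plate [[-0.05426156 -0.02505376  0.024     ]]
plate [[0.0650372  0.02287281 0.024     ]]
plate [[ 0.06502266 -0.02215825  0.024     ]]
can [[ 0.18685237 -0.02909451  0.17      ]]
mug [[0.14809307 0.31461142 0.09      ]]
spanner [[0.02638152 0.1879016  0.005     ]]
nut [[-0.0817735   0.08557417  0.036     ]]
tcp in jig [[-0.4838635  -0.42076054  0.25206946]]
tool x yaw 0.39980551763873634 [-6.36651319e-04  2.13112894e-03 -9.99997526e-01] 0.022
```

Emit:
jog_arm(
  motion=[
    [[0, 0, 0, 0, 0, 0.0156, 1], [0.8, -0.8, 0, 0, 0, 0, 1], [0.8, -0.85, 0, 0, 0, 0, 1], [0.8, -0.85, 0, 0, 0, 0, 1], [0.8, -0.85, 0, 0, 0, 0, 1]],
  ],
)

```text
t: 0.6
eef_pos: [0.3176, -0.404, 0.2526]
tcp_rot: [-0.001, 0.985, 0.174, -0.0]
contact_force: [0.4, 0.1, 1.4]
gripper_width: 0.144
finger_force: 0.0
```

Emit:
jog_arm(
  motion=[
    [[0.8, -0.85, 0, 0, 0, 0, 1], [0.8, -0.85, 0, 0, 0, 0, 1], [0.8, -0.85, 0, 0, 0, 0, 1], [0.8, -0.85, 0, 0, 0, 0, 1], [0.8, -0.85, 0, 0, 0, 0, 1]],
  ],
)

```text
t: 1.1
eef_pos: [0.4094, -0.1893, 0.253]
tcp_rot: [-0.0, 0.985, 0.174, -0.0]
contact_force: [1.6, -0.7, 0.7]
gripper_width: 0.001
finger_force: 0.0
```

```bash
cat > s.py <<'E'
from h import *
q=np.load('q.npy');e=r.read_state();w=e['tcp_rot'];M=Ro.from_quat(w[[1,2,3,0]]).as_matrix()
print(e['t'],'jig mm',wjig(q,e['eef_pos']).round(4)*1e3,'yaw err',np.arctan2(M[1,0],M[0,0])-q[2],'z',M[:,2].round(3),'F',e['contact_force'].round(1),e['gripper_width'])
E
python3 s.py
```

```text
1.1 jig mm [[-195.1 -115.7  253. ]] yaw err -0.0005554900362799708 z [-0.  0. -1.] F [ 1.6 -0.7  0.7] 0.0009847686981685586
```

Emit:
jog_arm(
  motion=[
    [[0.45, -0.55, 0.5, 0, 0, 0, 1], [0.45, -0.55, 0.5, 0, 0, 0, 1], [0.45, -0.55, 0.5, 0, 0, 0, 1], [0.45, -0.55, 0.5, 0, 0, 0, 1], [0.4, -0.5, 0.4, 0, 0, 0, 1]],
  ],
)

```text
t: 1.6
eef_pos: [0.4542, -0.058, 0.1557]
tcp_rot: [-0.0, 0.985, 0.175, -0.001]
contact_force: [-0.1, 0.3, 0.9]
gripper_width: -0.001
finger_force: 0.0
```

Emit:
jog_arm(
  motion=[
    [[0, 0, 0.1, 0, 0, 0, 1], [0, 0, 0, 0, 0, 0, 1], [0, 0, 0, 0, 0, 0, 1], [0, 0, 0, 0, 0, 0, 1], [0, 0, 0, 0, 0, 0, 1]],
  ],
)

```text
t: 2.1
eef_pos: [0.4553, -0.0606, 0.1542]
tcp_rot: [0.0, 0.985, 0.174, 0.001]
contact_force: [-0.6, 0.2, 0.1]
gripper_width: -0.003
finger_force: 0.0
```

```bash
python3 s.py
python3 - <<'E'
from h import *
d=grab('wrist','w1'); print(d['fov_y'],d['cx'],d['cy'],d['mount'])
cv2.imwrite('pics/w1b.png',cv2.resize(d['image'],(800,600),interpolation=cv2.INTER_CUBIC))
E
```

```text
2.1 jig mm [[-107.7  -10.6  154.2]] yaw err -0.0015732184266307736 z [ 0.002 -0.001 -1.   ] F [-0.6  0.2  0.1] -0.0027935567235577333
58.64281095106643 260.0805243386243 188.49978917140268 [[ 4.99043676e-04 -9.64273477e-01 -2.64908310e-01  6.80873077e-02]
 [ 9.99999827e-01  3.98544358e-04  4.33122822e-04 -1.85245356e-04]
 [-3.12071137e-04 -2.64908481e-01  9.64273509e-01 -1.20398185e-01]
 [ 0.00000000e+00  0.00000000e+00  0.00000000e+00  1.00000000e+00]]
```

View pics/w1b.png

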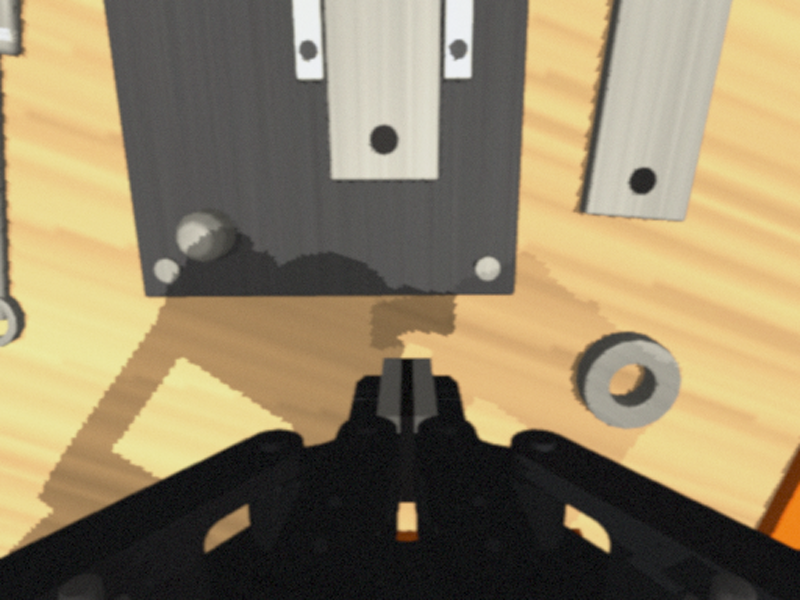

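The wrist view shows the plate's rear corners at (331,180) and (438,180), the inner rail corners at (324,80) and (445,78), and the base's rear corners at (147,296) and (513,294).

```bash
cat >> h.py <<'E'
def wr(d):
    e=d['state'];w=e['tcp_rot'];T=np.eye(4);T[:3,:3]=Ro.from_quat(w[[1,2,3,0]]).as_matrix();T[:3,3]=e['eef_pos']
    C=np.linalg.inv(T@d['mount']);d['R']=C[:3,:3];d['t']=C[:3,3];return d
E
python3 - <<'E'
from h import *
d=wr(pickle.load(open('w1.pkl','rb')));q=np.load('q.npy')
for p,z in(((331,180),.024),((438,180),.024),((324,80),.02),((445,78),.02),((147,296),.012),((513,294),.012),((403,358),.13)):
  print(p,(wjig(q,ray(d,np.array(p)/1.5625,z))*1e3).round(1))
E
```

```text
(331, 180) [[-53.7  23.9  24. ]]
(438, 180) [[-53.8 -25.3  24. ]]
(324, 80) [[-10.3  25.9  20. ]]
(445, 78) [[ -9.5 -28.   20. ]]
(147, 296) [[-112.2  121.5   12. ]]
(513, 294) [[-111.4  -65.1   12. ]]
(403, 358) [[-98.5  -9.6 130. ]]
```

Emit:
jog_arm(
  motion=[
    [[0.3, -0.12, 0.5, 0, 0, 0, 1], [0.3, -0.12, 0.8, 0, 0, 0, 1], [0, 0, 0.8, 0, 0, 0, 1], [0, 0, 0.6, 0, 0, 0, 1], [0, 0, 0.1, 0, 0, 0, 1]],
  ],
)

```text
t: 2.65
eef_pos: [0.4713, -0.042, 0.0386]
tcp_rot: [-0.001, 0.985, 0.174, -0.003]
contact_force: [-0.1, 0.3, 0.0]
gripper_width: -0.002
finger_force: 0.0
```

Emit:
jog_arm(
  motion=[
    [[0, 0, 0, 0, 0, 0, 1], [0, 0, 0, 0, 0, 0, 1], [0, 0, 0, 0, 0, 0, 1], [0, 0, 0, 0, 0, 0, 1], [0, 0, 0, 0, 0, 0, 1]],
  ],
)

```text
t: 3.15
eef_pos: [0.4748, -0.0425, 0.0423]
tcp_rot: [0.0, 0.985, 0.175, 0.001]
contact_force: [-0.9, 0.7, -0.2]
gripper_width: 0.001
finger_force: 0.0
```

```bash
python3 s.py
```

```text
3.15 jig mm [[-83.2  -0.4  42.3]] yaw err -8.528911387328808e-05 z [ 0.002 -0.    -1.   ] F [-0.9  0.7 -0.2] 0.0005590104333920703
```

Emit:
jog_arm(
  motion=[
    [[0, 0, 0.1, 0, 0, 0, 1], [0.15, 0, 0, 0, 0, 0, 1], [0.15, 0, 0, 0, 0, 0, 1], [0.15, 0, 0, 0, 0, 0, 1], [0.15, 0, 0, 0, 0, 0, 1]],
  ],
)

```text
t: 3.65
eef_pos: [0.4956, -0.0341, 0.037]
tcp_rot: [-0.0, 0.985, 0.175, -0.002]
contact_force: [-5.1, -2.2, 4.9]
gripper_width: -0.0
finger_force: 2.9
```

Emit:
jog_arm(
  motion=[
    [[0.15, 0, 0, 0, 0, 0, 1], [0.1, 0, 0, 0, 0, 0, 1], [0.1, 0, 0, 0, 0, 0, 1], [0.1, 0, 0, 0, 0, 0, 1], [0, 0, 0, 0, 0, 0, 1]],
  ],
)

```text
t: 4.15
eef_pos: [0.5143, -0.0276, 0.0372]
tcp_rot: [-0.0, 0.985, 0.174, 0.001]
contact_force: [-0.3, -0.4, -0.9]
gripper_width: -0.001
finger_force: 0.5
```

```bash
python3 s.py
```

```text
4.15 jig mm [[-41.    0.   37.2]] yaw err -0.0002626275552490842 z [ 0.001  0.    -1.   ] F [-0.3 -0.4 -0.9] -0.0013515710851443987
```

Emit:
jog_arm(
  motion=[
    [[0.05, 0, 0, 0, 0, 0, 1], [0.05, 0, 0, 0, 0, 0, 1], [0.05, 0, 0, 0, 0, 0, 1], [0.0, 0, 0, 0, 0, 0, 1], [0, 0, 0, 0, 0, 0, 1]],
  ],
)

```text
t: 4.65
eef_pos: [0.5197, -0.0257, 0.0373]
tcp_rot: [0.0, 0.985, 0.174, 0.001]
contact_force: [-1.0, -1.1, -0.2]
gripper_width: -0.001
finger_force: 0.5
```

Emit:
jog_arm(
  motion=[
    [[0.05, 0, 0, 0, 0, 0, 1], [0.0, 0, 0, 0, 0, 0, 1], [0.0, 0, 0, 0, 0, 0, 1], [0.0, 0, 0, 0, 0, 0, 1], [0, 0, 0, 0, 0, 0, 1]],
  ],
)

```text
t: 5.15
eef_pos: [0.5204, -0.0253, 0.0373]
tcp_rot: [-0.0, 0.985, 0.175, -0.001]
contact_force: [-4.5, -2.2, 3.1]
gripper_width: -0.004
finger_force: 2.5
```

```bash
python3 s.py
```

```text
5.15 jig mm [[-34.5   0.1  37.3]] yaw err 9.010328173758575e-05 z [-0.002 -0.    -1.   ] F [-4.5 -2.2  3.1] -0.0037482955286063865
```

Emit:
jog_arm(
  motion=[
    [[0.05, 0, 0, 0, 0, 0, 1], [0.05, 0, 0, 0, 0, 0, 1], [0.0, 0, 0, 0, 0, 0, 1], [0.0, 0, 0, 0, 0, 0, 1], [0, 0, 0, 0, 0, 0, 1]],
  ],
)

```text
t: 5.65
eef_pos: [0.5207, -0.0252, 0.0372]
tcp_rot: [0.0, 0.984, 0.175, -0.005]
contact_force: [-14.1, -6.1, 12.2]
gripper_width: -0.0
finger_force: 7.8
```

Emit:
jog_arm(
  motion=[
    [[0.05, 0, 0, 0, 0, 0, 1], [0.05, 0, 0, 0, 0, 0, 1], [0.0, 0, 0, 0, 0, 0, 1], [0.0, 0, 0, 0, 0, 0, 1], [0, 0, 0, 0, 0, 0, 1]],
  ],
)

```text
t: 6.15
eef_pos: [0.5209, -0.025, 0.0372]
tcp_rot: [0.001, 0.984, 0.176, -0.01]
contact_force: [-22.0, -11.5, 20.5]
gripper_width: -0.002
finger_force: 12.9
```

```bash
python3 s.py
```

```text
6.15 jig mm [[-33.9   0.2  37.2]] yaw err 0.0032212022682717723 z [-0.02  -0.005 -1.   ] F [-22.  -11.5  20.5] -0.001902386911877607
```

Emit:
jog_arm(
  motion=[
    [[-0.15, 0, 0, 0, 0, 0, 1], [-0.3, 0, 0, 0, 0, 0, 1], [-0.4, 0, 0, 0, 0, 0, 1], [0, 0, -0.5, 0, 0, 0, 1], [0, 0, -0.8, 0, 0, 0, 1]],
  ],
)

```text
t: 6.65
eef_pos: [0.4948, -0.0336, 0.0879]
tcp_rot: [-0.001, 0.985, 0.174, -0.001]
contact_force: [0.3, 0.1, 0.8]
gripper_width: -0.002
finger_force: 0.0
```

Emit:
jog_arm(
  motion=[
    [[0, 0, -0.8, 0, 0, 0, 1], [0, 0, -0.8, 0, 0, 0, 1], [0, 0, -0.8, 0, 0, 0, 1], [0, 0, -0.4, 0, 0, 0, 1], [0, 0, 0, 0, 0, 0, 1]],
  ],
)

```text
t: 7.15
eef_pos: [0.4999, -0.0344, 0.2053]
tcp_rot: [0.002, 0.985, 0.175, 0.005]
contact_force: [-0.0, -0.0, -0.6]
gripper_width: 0.002
finger_force: 0.0
```

```bash
python3 s.py
python3 - <<'E'
from h import *
d=grab('wrist','w2'); cv2.imwrite('pics/w2b.png',cv2.resize(d['image'],(800,600),interpolation=cv2.INTER_CUBIC))
E
```

```text
7.15 jig mm [[-56.9  -1.4 205.3]] yaw err -9.117230259814146e-06 z [ 0.01  -0.001 -1.   ] F [-0.  -0.  -0.6] 0.001682784861776262
```

View pics/w2b.png

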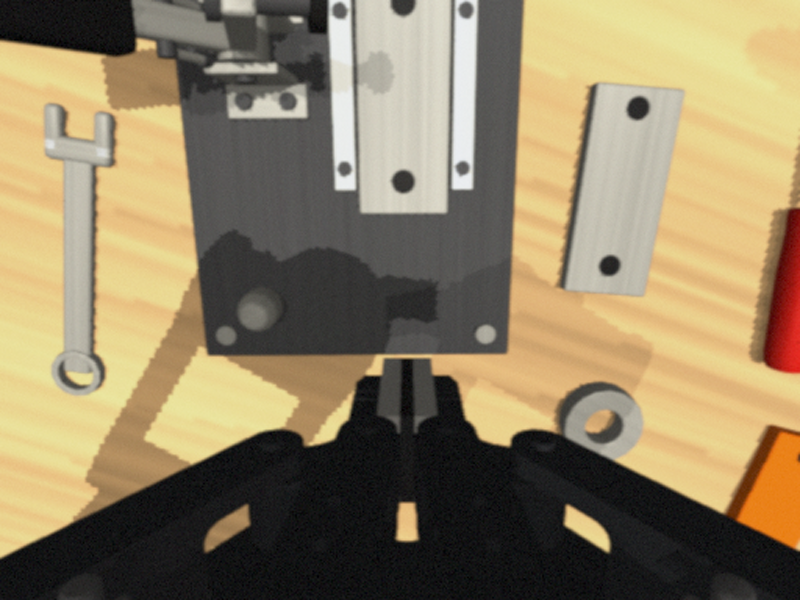

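The plate's rear edge is at row 213 and the rail ends are at row 190. That is about 13 mm, so the plate is home. Next is the lever, going over to its outer side.

Emit:
jog_arm(
  motion=[
    [[0, -0.9, 0, 0, 0, 0, 1], [0.3, -0.9, 0, 0, 0, 0, 1], [0.5, -0.9, 0, 0, 0, 0, 1], [0.6, -0.9, 0, 0, 0, 0, 1], [0.6, -0.9, 0, 0, 0, 0, 1]],
  ],
)

```text
t: 7.7
eef_pos: [0.509, 0.164, 0.1992]
tcp_rot: [-0.0, 0.985, 0.174, -0.001]
contact_force: [1.3, -1.2, 0.1]
gripper_width: 0.002
finger_force: 0.0
```

Emit:
jog_arm(
  motion=[
    [[0.5, -0.2, 0, 0, 0, 0, 1], [0.4, 0, 0, 0, 0, 0, 1], [0, 0, 0, 0, 0, 0, 1], [0, 0, 0, 0, 0, 0, 1], [0, 0, 0, 0, 0, 0, 1]],
  ],
)

```text
t: 8.2
eef_pos: [0.5397, 0.1817, 0.2]
tcp_rot: [0.0, 0.985, 0.174, -0.001]
contact_force: [0.0, -1.6, -0.3]
gripper_width: 0.003
finger_force: 0.0
```

```bash
python3 s.py
python3 - <<'E'
from h import *
d=grab('side','s2'); im=d['image'][150:270,160:320]; cv2.imwrite('pics/s2b.png',cv2.resize(im,(800,600),interpolation=cv2.INTER_CUBIC))
E
```

```text
8.2 jig mm [[ 54.8 187.9 200. ]] yaw err -0.0006708926541003635 z [-0.002 -0.    -1.   ] F [ 0.  -1.6 -0.3] 0.002783868975881677
```

View pics/s2b.png

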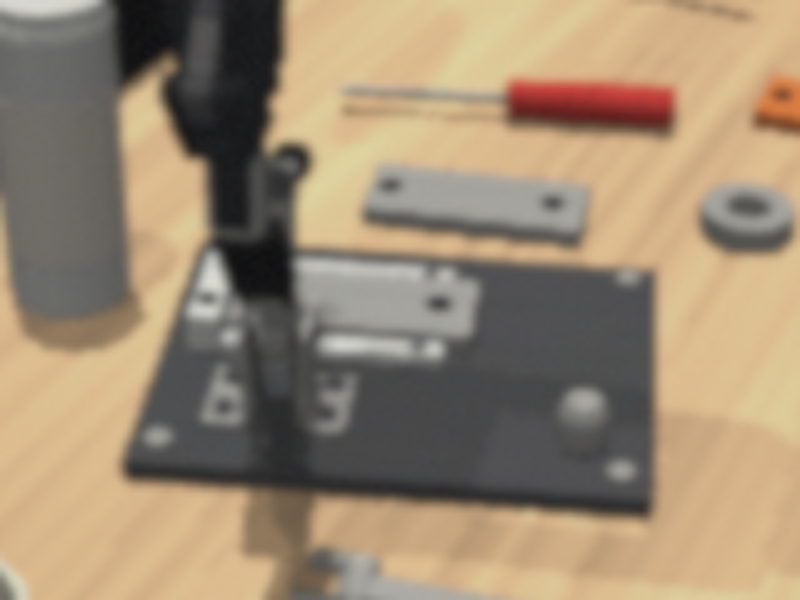

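The side view shows the fingers beyond the lever and aligned with it in x. Now lower and push.

Emit:
jog_arm(
  motion=[
    [[0.16, 0, 0.3, 0, 0, 0, 1], [0, 0, 0.5, 0, 0, 0, 1], [0, 0, 0.5, 0, 0, 0, 1], [0, 0.1, 0, 0, 0, 0, 1], [0, 0.2, 0, 0, 0, 0, 1]],
  ],
)

```text
t: 8.75
eef_pos: [0.5506, 0.1729, 0.1485]
tcp_rot: [-0.0, 0.985, 0.175, -0.001]
contact_force: [-0.1, 0.0, -0.5]
gripper_width: 0.0
finger_force: 0.0
```

Emit:
jog_arm(
  motion=[
    [[0, 0.2, 0, 0, 0, 0, 1], [0, 0.2, 0, 0, 0, 0, 1], [0, 0.2, 0, 0, 0, 0, 1], [0, 0.2, 0, 0, 0, 0, 1], [0, 0, 0, 0, 0, 0, 1]],
  ],
)

```text
t: 9.25
eef_pos: [0.5642, 0.1455, 0.1535]
tcp_rot: [-0.003, 0.985, 0.174, 0.003]
contact_force: [-2.6, 8.4, 7.1]
gripper_width: -0.002
finger_force: 4.3
```

```bash
python3 s.py
```

```text
9.25 jig mm [[ 65.4 145.5 153.5]] yaw err -0.0016156032835758505 z [ 0.005  0.007 -1.   ] F [-2.6  8.4  7.1] -0.0017326687466926389
```

Emit:
jog_arm(
  motion=[
    [[-0.08, 0.2, 0, 0, 0, 0, 1], [0, 0.2, 0, 0, 0, 0, 1], [0, 0.2, 0, 0, 0, 0, 1], [0, 0.2, 0, 0, 0, 0, 1], [0, 0.2, 0, 0, 0, 0, 1]],
  ],
)

```text
t: 9.75
eef_pos: [0.5751, 0.1039, 0.1541]
tcp_rot: [0.0, 0.985, 0.174, 0.002]
contact_force: [-6.1, 1.0, 18.6]
gripper_width: -0.003
finger_force: 9.7
```

```bash
python3 s.py
```

```text
9.75 jig mm [[ 61.3 102.7 154.1]] yaw err -0.000247127030086558 z [ 0.004 -0.    -1.   ] F [-6.1  1.  18.6] -0.003005758464589884
```

Emit:
jog_arm(
  motion=[
    [[0, 0, -0.15, 0, 0, 0, 1], [0, 0, -0.15, 0, 0, 0, 1], [0, 0, 0, 0, 0, 0, 1], [0, 0, 0, 0, 0, 0, 1], [0, 0, 0, 0, 0, 0, 1]],
  ],
)

```text
t: 10.25
eef_pos: [0.5722, 0.1044, 0.1605]
tcp_rot: [0.0, 0.985, 0.175, -0.001]
contact_force: [-0.2, -1.0, 0.1]
gripper_width: -0.003
finger_force: 0.0
```

```bash
python3 s.py
python3 - <<'E'
from h import *
d=grab('side','s3'); im=d['image'][130:250,140:300]; cv2.imwrite('pics/s3b.png',cv2.resize(im,(800,600),interpolation=cv2.INTER_CUBIC))
E
```

```text
10.25 jig mm [[ 58.7 104.2 160.5]] yaw err 3.9471743878416454e-06 z [-0.002 -0.    -1.   ] F [-0.2 -1.   0.1] -0.0027863802073287373
```

View pics/s3b.png

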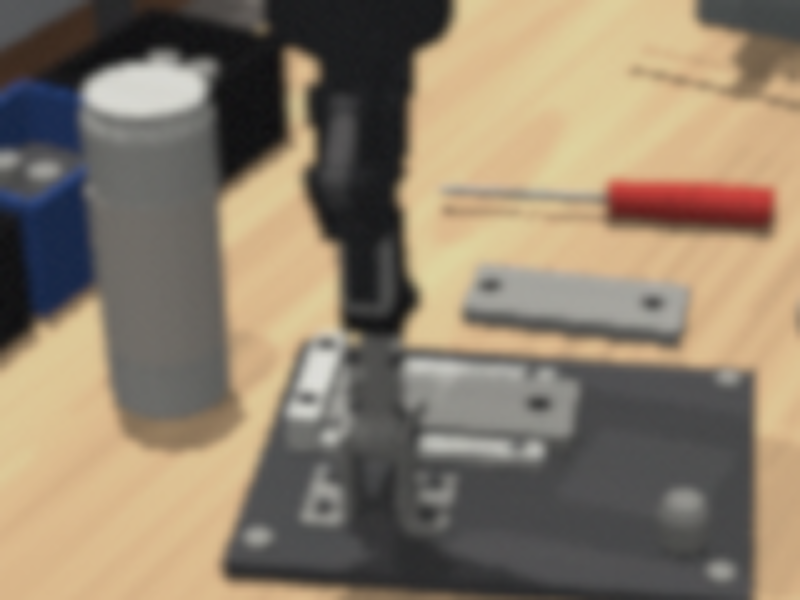

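The handle is nearly upright behind the fingers and the foot is partly lowered. The linkage was probably catching on the handle's end, and it is free now, so I continue at this height.

Emit:
jog_arm(
  motion=[
    [[0, 0.15, 0, 0, 0, 0, 1], [0, 0.15, 0, 0, 0, 0, 1], [0, 0.15, 0, 0, 0, 0, 1], [0, 0, 0, 0, 0, 0, 1], [0, 0, 0, 0, 0, 0, 1]],
  ],
)

```text
t: 10.8
eef_pos: [0.5791, 0.0873, 0.1613]
tcp_rot: [-0.0, 0.985, 0.174, -0.0]
contact_force: [-0.3, -0.2, -0.5]
gripper_width: 0.002
finger_force: 0.0
```

```bash
python3 s.py
```

```text
10.8 jig mm [[ 59.3  85.7 161.3]] yaw err -0.0007780544327108396 z [-0.  0. -1.] F [-0.3 -0.2 -0.5] 0.0021028511768936857
```

Emit:
jog_arm(
  motion=[
    [[0, -0.5, -0.2, 0, 0, 0, 1], [0, -0.8, -0.3, 0, 0, 0, 1], [0, -0.8, -0.5, 0, 0, 0, 1], [0, -0.5, -0.8, 0, 0, 0, 1], [-0.5, 0, -0.8, 0, 0, 0, 1]],
  ],
)

```text
t: 11.3
eef_pos: [0.5242, 0.1811, 0.266]
tcp_rot: [-0.001, 0.984, 0.176, 0.0]
contact_force: [0.2, -0.3, 1.0]
gripper_width: -0.001
finger_force: 0.0
```

Emit:
jog_arm(
  motion=[
    [[-0.8, 0, -0.5, 0, 0, 0, 1], [-0.8, 0, 0, 0, 0, 0, 1], [-0.8, 0, 0, 0, 0, 0, 1], [-0.8, 0, 0, 0, 0, 0, 1], [0, 0, 0, 0, 0, 0, 1]],
  ],
)

```text
t: 11.8
eef_pos: [0.401, 0.1338, 0.2846]
tcp_rot: [0.0, 0.985, 0.175, -0.001]
contact_force: [-0.6, -0.2, -0.1]
gripper_width: -0.0
finger_force: 0.0
```

```bash
python3 s.py
python3 - <<'E'
from h import *
a=grab('side','s4')['image'][130:250,180:300]; b=grab('top','t4')['image'][130:235,205:310]
cv2.imwrite('pics/s4b.png',np.hstack([cv2.resize(x,(400,400),interpolation=cv2.INTER_CUBIC) for x in(a,b)]))
E
```

```text
11.8 jig mm [[-91.9 190.6 284.6]] yaw err -0.0001092752288043286 z [-0.002 -0.    -1.   ] F [-0.6 -0.2 -0.1] -0.00039592913700985165
```

View pics/s4b.png

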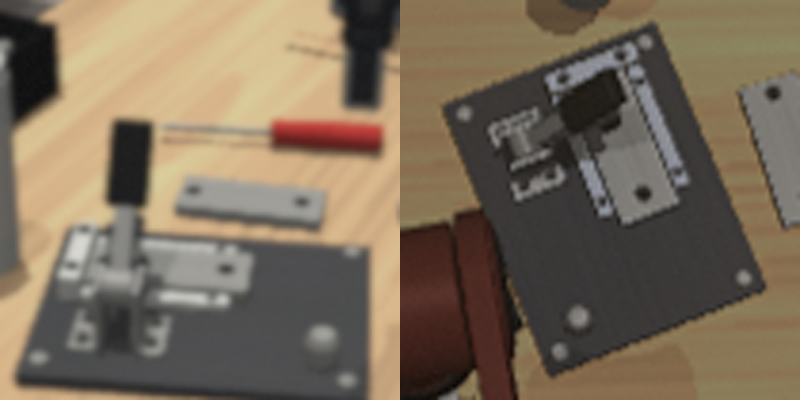

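Both views show the lever snapped inwards. The grip is centred at (594,102), over the slide-way. The plate's rear corners are at (628,226) and (678,207). I'll check these numbers quickly.

Run:
```python
from h import *
d=pickle.load(open('t4.pkl','rb'));q=np.load('q.npy')
for p,z in(((594,102),.124),((628,226),.024),((678,207),.024)):
  print((wjig(q,ray(d,(np.array(p)-[400,0]+.5)*105/400-.5+[205,130],z))*1e3).round(1))
print('expect grip',75+86*np.sin(1.32-.61-np.array([.1,0,-.08]))*-1)
```

```text
[[ 58.3  17.3 124. ]]
[[-26.3  20.8  24. ]]
[[-26.9 -22.4  24. ]]
expect grip [25.73339843 18.94229569 13.90961857]
```

The grip is at y = 17 mm, against about 19 mm expected when locked. The plate's rear end is at -26 mm, against -25 mm when home, which is within measuring error. The arm is clear, so I'm handing in.

```bash
python3 -c "
from cell import r
print(r.close_job())"
```

```text
the job is handed in; nothing more can be done
None
```

I pushed the plate home against the end stop and the clamp lever over into lock, then handed the job in with the arm clear; the final images agree within about 2 mm, but foot pressure was not measured and no verdict came back.

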